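# Set up the strain viewer for checking a glass seal

## Robot

A 7-joint arm with a two-finger parallel gripper is mounted at the origin on the work surface. World frame = base frame: x ahead of the robot, y to its left, z up, the work surface at z = 0. Lengths are in m, angles in rad, forces in N, time in s.
With the tool pointing down it reaches from about 0.4 to 0.85 m from the base axis. Payload 10.4 kg.
Tool frame: the origin (TCP) lies at the centre of the arm's flange, where the gripper is bolted on; the fingertips stand 173 mm ahead of it and the grasp point (between the pads) lies 155 mm ahead of it; z points along the fingers, y is the line along which they close (so a half turn about z gives the same grasp; the last joint's range is limited). The gripper opens to 85 mm and grips with 20 to 120 N. Pads are 22 mm wide; open, the fingers measure 114 mm over their backs; the gripper's body (76 mm by 85 mm) begins 54 mm behind the grasp point. The pads swing forward as they close: fully open they stand 13 mm farther back than shut.
Start: joints at [1.171, 0.332, -0.065, 1.46, 0.022, 1.35, -0.088], TCP at [0.23, -0.581, 0.405] pointing down, gripper open.
Joint ranges: [-2.6, 2.6], [-0.5, 2.12], [-1.47, 1.34], [0.16, 2.42], [-1.27, 4.41], [0.06, 2.06], [-2.6, 2.6]. Speed limits (rad/s): [2.22, 2.22, 2.79, 2.79, 3.14, 3.14, 3.14].

## Interface

Orientations are given as a unit quaternion [x, y, z, w].
In Python, from workcell import manip, viewer, finder gives the robot as it stands.
- The arm moves only by the tool arm_command, never from a script. Its argument "plan" is a list of rows, each an object with "dp": the shift along the tool's x, y, z in mm, a list of three; "spin": the turn about the tool's z in rad. A call has 1 to 5 rows; each row shifts and turns the commanded pose from where the row before left it, along the tool's axes as they then stand; what a row does not reach is not made up. A row lasts 1/10 s, in which the tool goes at most 50 mm and 8.59 degrees, less where a joint would pass 70% of its speed; a pose out of reach is approached as far as the arm can. A call is refused whole if a number of a shift passes 50 or a number of a turn 0.15, either way. A call with a gripper value outside its range is refused whole. "grip" is the closure, from -1 (fully open) to 1 (shut), set as the call begins (left out, the last holds). The fingers move at their own pace and stop on an object; "newtons" is the grip in N (left out, the last holds). Time passes only in rows, so rows that do not move let the fingers close. It gives the time, the measured TCP pose, the force, the opening and the grip force at its end, in the units of the state.
- manip.get_obs(): the state, without advancing time (a new reading comes with each control period).
- viewer.camera(name): name is "scene" or "top" or "wrist"; returns the picture (400x640x3 uint8, blue, green, red); there is no depth.
- viewer.camera_params(name): a dict with "vertical_fov" (degrees; the focal length in pixels is half the picture's height over the tangent of half this angle, whatever the lens; pixels are square), "cx", "cy" (the principal point, pixels), "R" (3x3) and "t" (3): a world point X has camera coordinates R X + t; the wrist camera has in their place "T_tool_cam" (4x4, takes a point from camera to tool coordinates, whose origin is the TCP and whose axes are the flange's). Camera axes: x right, y down, z forward; pixel columns grow to the right and rows downward; lengths in m; the calibration is good to about 2 mm. A picture is of the moment at which its call begins: read the wrist's pose just before it. camera_params takes no time and is no camera call.
- manip.hand_in(): hands the job in; it is judged then, once.
Trained networks look in the newest picture that a camera, given by its name, has taken for a name from the list of things; names that differ only in an ending like _2 or _b are one class to them, and where a whole thing is asked for, a point or a joint stands for the part that bears it (a point fixed in the world has none). Each returns a list of dicts, best first, with "score" (0 to 1); they miss things now and then, are a little off and sometimes report something else, mostly with a low value. They report only what shows in the picture. A call takes as long as a camera call.
- finder.find_in(camera, thing): "position" ([x, y, z] in m, in world coordinates, good to about 4 mm: the middle of the surface that is visible of it).
The state is a dict: "clock": time; "joint_pos": joint angles; "joint_velocities": joint speeds; "tau": joint torques, N m; "position": TCP position; "ee_rot": TCP orientation; "ft_force": force on the tool from outside, world axes, zero at the start; "torque": the same for the moment, N m; "grip_width": opening from 0.0 (shut) to 1.0 (fully open); "grasp_force": force on a finger pad.
Only numpy, scipy, OpenCV 4.12 (cv2) and the standard library are available. Lean on these libraries where they do the work, as an engineer would, in place of code of your own. Each camera call takes 0.05 s, during which the arm holds its last target. There are 200 camera calls.

## Task

Set up the strain viewer to judge the glass seal that stands on its lamp: push the quarter-wave slide, which sticks out on the left of the viewing head, fully in by its black tab, and push the red-balled lever round until its rod stands centred over the orange marker clip on the scale. Work with light fingertip pushes and do not grip the lever or the slide. Leave the marker clip, the seal and everything else on the bench where they are, and finish clear of the viewer.

Things in the scene. Friction and masses are not known exactly. Their poses are not given: they have to be found in the camera images.
- viewer: Strain viewer (polariscope), fixed to the bench. Origin: centre of its underside, below the axis of its round viewing head; x away from the operator, y to the operator's left, z up. Light-grey lamp base 240 x 210 mm (x from -100 to +140 mm), black stage plate on it with a white disc, top at 71 mm. A column at x = +115 mm carries the head. Nothing stands higher than 226 mm.
- head (a point): Centre of the head's top face, on its axis, 204 mm above the bench. The head is a light-grey disc of radius 80 mm, 190 to 204 mm high, rails below it down to 174 mm; free air before it and beside it. White scale round its top, black ticks every 5 degrees, longest every 30. The black rotating analyser ring on it has radius 60 mm and reaches 224 mm high. Axes as the viewer's.
- analyser (a joint): Angle of the analyser ring with its lever about the head's vertical axis, rad, -1.5 to 1.5. At 0 the lever points along the viewer's -x (to the operator); positive is counter-clockwise seen from above (lever towards the operator's right). It turns stiffly (0.2 N m, about 2 N at the lever) and stays where it is left. The lever starts to the right of the marker.
- lever_rod (a point): Point on the lever rod's centre line, 105 mm from the head's axis, 214.5 mm above the bench: a good place to push. The lever is a level steel rod, 8 mm thick, running radially out to the ball; beyond the head's rim (80 mm) the air below it is free down to the lamp base. Its x axis points along the rod to the head's axis, y across the rod (lever clockwise from above is +y), z up.
- lever_ball (a point): Centre of the red ball (20 mm in diameter) at the lever's end, 127 mm from the axis, 214.5 mm above the bench.
- rod_over_scale (a point): Point on the rod's centre line above the rim of the scale, 83 mm from the axis, 214.5 mm above the bench. This is what is brought over the marker.
- marker (a point): Point above the middle of the orange marker clip, 83 mm from the head's axis, at the height of the lever's rod (214.5 mm). The clip is 12 mm wide along the scale, sits on the rim 74 to 90 mm from the axis, top at 206.5 mm, so the rod passes 4 mm above it. It holds by friction (about 10 N shifts it). The lever is set when this point and rod_over_scale meet.
- slide (a joint): How far the quarter-wave slide has been pushed in, m: 0 fully out, 0.075 fully in against its stop. Moves along the viewer's -y with about 2 N of friction and stays where it is left.
- slide_tab (a point): Middle of the outer face of the slide's upright black tab, 202.5 mm above the bench, 163 mm from the head's axis when fully out, 88 mm when fully in (along the viewer's +y). Tab: 50 mm wide (viewer x), 5 mm thick (y), from 179 to 215 mm high. Axes as the viewer's. The slide is an aluminium frame 84 mm wide, 7 mm thick, with a violet window.
- glass_seal: Gold glass-to-metal seal, 34 mm in diameter, 30 mm high, standing loose on the lit disc under the head. Origin: centre of its underside. Leave alone.
- parts_tray: Grey open tray of seals, 170 x 120 x 42 mm, loose. Origin: centre of its underside. Leave alone.
- gold_shell: Gold connector shell with a hexagonal foot, 50 mm across, 46 mm high, loose. Origin: centre of its underside. Leave alone.
- solder_reel: Green solder reel on a black stand, 75 x 85 mm, 76 mm high, loose. Origin: centre of its underside. Leave alone.
- flux_bottle: White flux bottle with a red cap, 44 mm in diameter, 95 mm high, loose. Origin: centre of its underside. Leave alone.
- carton: Cardboard carton 120 x 90 x 60 mm, loose. Origin: centre of its underside. Leave alone.
- screwdriver: Screwdriver with a yellow handle, about 200 mm long, lying loose along its x axis. Origin: middle of its length, at the bench. Leave alone.

How it is judged:
By the outcome, as a careful person would: the job done as asked, in the order asked, and still so for the second after the job is handed in, with the robot touching nothing.
It also fails if it takes over 64 s, if anything falls off the work surface, if the arm or the gripper's body presses on something with over 40 N, if the wrist force passes 120 N, or if a joint passes its speed limit or range.

## Working session

There is one attempt and no reset: what is moved stays moved. The work goes in short steps, Python scripts to look and compute and a tool call to move; the robot and the scene stay as the last step left them, time stands still between calls to the robot, and variables do not carry over. Pictures are saved under pics/ and viewed, at most 10 in all, crops included, and the job is handed in when it is done.

Besides the shell and the picture viewer there is one more tool, called as name(argument=value, ...), one argument or row to a line, values as JSON. arm_command: Moves the arm, as the interface text tells. Its arguments: {"type":"object","properties":{"plan":{"type":"array","items":{"type":"object","properties":{"dp":{"type":"array","items":{"type":"number"}},"spin":{"type":"number"}}}},"grip":{"type":"number"},"newtons":{"type":"number"}},"required":["plan"]}

```bash
mkdir -p pics; ls; cat > h.py <<'E'
import numpy as np, cv2
from workcell import manip, viewer, finder
E
python3 - <<'E'
from h import *
np.set_printoptions(precision=4,suppress=True)
for c in ("scene","top"):
    cv2.imwrite(f"pics/{c}0.png",viewer.camera(c)); print(c,viewer.camera_params(c))
    for t in ("viewer","head","lever_ball","lever_rod","marker","slide_tab","rod_over_scale"):
        print(t,[(np.round(d["position"],4),round(d["score"],2)) for d in finder.find_in(c,t)[:2]])
o=manip.get_obs();print(o["clock"],o["position"],o["ee_rot"],o["grip_width"],o["ft_force"])
print(viewer.camera_params("wrist"))
E
```

```text
pics
scene {'vertical_fov': 50.627029085453984, 'cx': 319.66461513988503, 'cy': 207.4921824360833, 'R': array([[-0.7328,  0.6803,  0.0136],
       [ 0.365 ,  0.41  , -0.8359],
       [-0.5742, -0.6076, -0.5487]]), 't': array([ 0.3328, -0.0788,  1.5998])}
viewer [(array([0.6114, 0.0886, 0.0719]), 0.63)]
head [(array([0.6107, 0.0866, 0.0707]), 0.68)]
lever_ball [(array([0.5828, 0.0452, 0.2219]), 0.84)]
lever_rod [(array([0.5852, 0.0473, 0.2235]), 0.89)]
marker []
slide_tab [(array([0.5803, 0.0378, 0.2203]), 0.68), (array([0.5671, 0.1502, 0.1844]), 0.64)]
rod_over_scale [(array([0.5881, 0.046 , 0.2199]), 0.8)]
top {'vertical_fov': 44.12845335142643, 'cx': 315.17278250693624, 'cy': 207.71097492799845, 'R': array([[ 0.0065, -1.    , -0.0035],
       [-0.9825, -0.0057, -0.1861],
       [ 0.1861,  0.0046, -0.9825]]), 't': array([0.0396, 0.5064, 1.79  ])}
viewer [(array([0.5635, 0.045 , 0.1859]), 0.72)]
head [(array([0.5589, 0.049 , 0.1864]), 0.93), (array([0.5512, 0.1435, 0.1885]), 0.26)]
lever_ball [(array([0.5759, 0.0337, 0.2175]), 0.83)]
lever_rod [(array([0.6536, 0.3845, 0.0474]), 0.35)]
marker [(array([0.5543, 0.1449, 0.1875]), 0.65)]
slide_tab [(array([0.5555, 0.1429, 0.1892]), 0.82)]
rod_over_scale [(array([0.5767, 0.0348, 0.2199]), 0.8)]
0.8 [ 0.23   -0.5811  0.4048] [0.9823 0.1873 0.     0.0001] 0.9991281390937781 [0.367  1.3253 0.3038]
{'vertical_fov': 70.80594620718776, 'cx': 323.67500489537196, 'cy': 203.54367375254282, 'T_tool_cam': array([[-0.0004, -0.9564, -0.2921,  0.0738],
       [ 1.    , -0.0005,  0.    , -0.0014],
       [-0.0002, -0.2921,  0.9564,  0.0315],
       [ 0.    ,  0.    ,  0.    ,  1.    ]])}
```

```bash
python3 - <<'E'
from h import *
a=cv2.imread("pics/top0.png"); b=cv2.imread("pics/scene0.png")
cv2.imwrite("pics/c1.png",cv2.resize(a[120:320,180:440],None,fx=3,fy=3,interpolation=2))
E
```

```text
(no output)
```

View pics/c1.png

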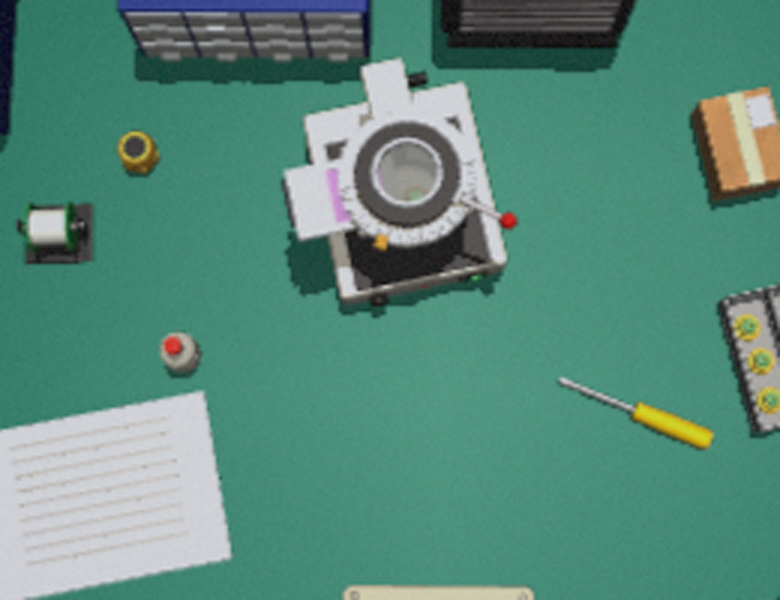

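View pics/scene0.png

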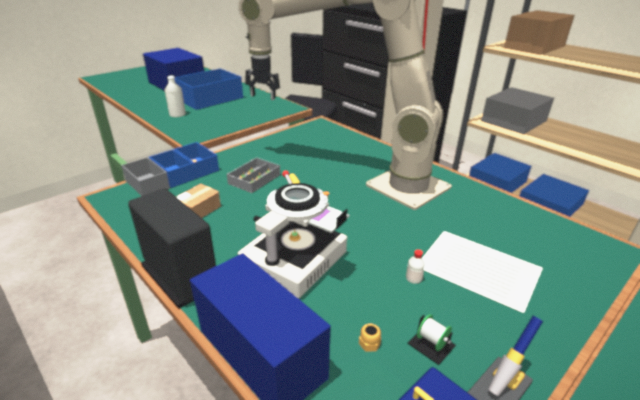

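The crop shows the viewer yawed about 12°. The ball is at full-image (349.7, 193.3), the orange clip at (307, 200.7), the ring centre near (316, 177), and the slide sticks out on the left with its tab hidden near (280, 190). The scene view shows free air around the head.

```bash
cat >> h.py <<'E'
from scipy.spatial.transform import Rotation as Rn
np.set_printoptions(precision=4,suppress=True)
def pose(o=None):
    o=o or manip.get_obs(); T=np.eye(4); T[:3,:3]=Rn.from_quat(o["ee_rot"]).as_matrix(); T[:3,3]=o["position"]; return T
def ray(cam,uv,z,T=None):
    p=viewer.camera_params(cam); f=200/np.tan(np.radians(p["vertical_fov"])/2)
    d=np.array([(uv[0]-p["cx"])/f,(uv[1]-p["cy"])/f,1])
    if cam=="wrist":
        M=T@p["T_tool_cam"]; c=M[:3,3]; d=M[:3,:3]@d
    else: c=-p["R"].T@p["t"]; d=p["R"].T@d
    return c+d*(z-c[2])/d[2]
def blob(img,lo,hi,box=None):
    m=cv2.inRange(cv2.cvtColor(img,cv2.COLOR_BGR2HSV),lo,hi)
    n,_,s,c=cv2.connectedComponentsWithStats(m)
    return sorted([(int(s[i,4]),c[i].round(1).tolist(),s[i,:4].tolist()) for i in range(1,n) if s[i,4]>8],reverse=True)
E
python3 - <<'E'
from h import *
F=lambda x,y:(180+(x-1)/3,120+(y-1)/3)
for n,uv,z in [("ring",F(408,172),.224),("ball",F(509,220),.2145),("mark",F(381,242),.2065),("slideNear",F(300,238),.187),("slideFar",F(287,170),.187),("baseBL",F(350,300),.055),("baseBR",F(506,265),.055)]:
    print(n,ray("top",uv,z))
E
```

```text
ring [0.5791 0.0409 0.224 ]
ball [ 0.5261 -0.0738  0.2145]
mark [0.5015 0.0711 0.2065]
slideNear [0.5097 0.1648 0.187 ]
slideFar [0.5901 0.1814 0.187 ]
baseBL [0.4595 0.112  0.055 ]
baseBR [ 0.5044 -0.0802  0.055 ]
```

arm_command(
  plan=[
    {"dp": [36,-32,-7]},
    {"dp": [36,-32,-7]},
    {"dp": [36,-32,-7]},
    {"dp": [36,-32,-7]},
    {"dp": [36,-32,-7]},
  ],
  grip=1,
  newtons=20,
)

```text
invalid input at $.plan[0]: expected keys dp, spin
```

arm_command(
  plan=[
    {"dp": [36,-32,-7]},
    {"dp": [36,-32,-7]},
    {"dp": [36,-32,-7]},
    {"dp": [36,-32,-7]},
    {"dp": [36,-32,-7]},
  ],
)

```text
invalid input at $.plan[0]: expected keys dp, spin
```

arm_command(
  plan=[
    {"dp": [36,-32,-6]},
    {"dp": [36,-32,-6]},
    {"dp": [36,-32,-6]},
    {"dp": [36,-32,-6]},
    {"dp": [0,0,0],"spin": 0.15},
  ],
)

```text
invalid input at $.plan[0]: expected keys dp, spin
```

arm_command(
  plan=[
    {"dp": [36,-32,-7],"spin": 0},
    {"dp": [36,-32,-7],"spin": 0},
    {"dp": [36,-32,-7],"spin": 0},
    {"dp": [36,-32,-7],"spin": 0},
    {"dp": [36,-32,-7],"spin": 0},
  ],
  grip=1,
  newtons=20,
)

```text
clock: 1.3
position: [0.339, -0.3642, 0.4402]
ee_rot: [0.982, 0.187, 0.0, 0.0]
ft_force: [0.7, -0.1, 0.0]
grip_width: 0.144
grasp_force: 0.0
```

arm_command(
  plan=[
    {"dp": [36,-32,-7],"spin": 0},
    {"dp": [36,-32,-7],"spin": 0},
    {"dp": [36,-32,-7],"spin": 0},
    {"dp": [36,-32,-7],"spin": 0},
    {"dp": [36,-32,-7],"spin": 0},
  ],
)

```text
clock: 1.8
position: [0.4473, -0.1491, 0.4754]
ee_rot: [0.982, 0.187, 0.0, 0.0]
ft_force: [1.1, -1.5, -0.7]
grip_width: -0.0
grasp_force: 0.0
```

arm_command(
  plan=[
    {"dp": [36,-32,-6],"spin": 0},
    {"dp": [36,-32,-6],"spin": 0},
    {"dp": [36,-32,-6],"spin": 0},
    {"dp": [36,-32,-6],"spin": 0},
    {"dp": [0,0,0],"spin": 0.15},
  ],
)

```text
clock: 2.3
position: [0.5347, 0.0274, 0.4994]
ee_rot: [0.993, 0.117, 0.001, -0.002]
ft_force: [-1.6, -0.5, -0.3]
grip_width: -0.003
grasp_force: 0.0
```

```bash
python3 - <<'E'
from h import *
T=pose(); im=viewer.camera("wrist"); cv2.imwrite("pics/w1.png",im); np.save("T1.npy",T); print(T)
print("orange",blob(im,(8,150,120),(25,255,255))[:4]); print("red",blob(im,(0,150,90),(6,255,255))[:4])
for t in ("marker","lever_ball","slide_tab","head"):
    print(t,[(np.round(d["position"],4),round(d["score"],2)) for d in finder.find_in("wrist",t)[:2]])
E
```

```text
[[ 0.9725  0.2329  0.0014  0.5347]
 [ 0.2329 -0.9725  0.0032  0.0274]
 [ 0.0022 -0.0028 -1.      0.4994]
 [ 0.      0.      0.      1.    ]]
orange [(493, [85.3, 16.6], [66, 0, 35, 36]), (175, [275.7, 218.7], [268, 210, 17, 18]), (128, [461.3, 313.3], [442, 300, 39, 27]), (123, [632.9, 390.5], [624, 378, 16, 22])]
red [(296, [425.0, 233.6], [415, 224, 20, 20]), (169, [101.0, 220.6], [93, 213, 16, 15])]
marker [(array([0.5022, 0.0719, 0.2051]), 0.51)]
lever_ball [(array([0.5835, 0.0388, 0.2178]), 0.67)]
slide_tab [(array([0.5549, 0.1545, 0.1883]), 0.78)]
head [(array([0.5964, 0.0557, 0.2075]), 0.94)]
```

View pics/w1.png

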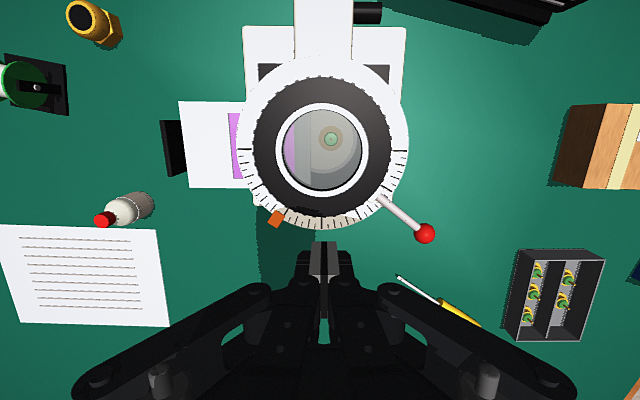

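The wrist view shows the head clearly: ring centre near (321, 149), ball at (425, 234), orange clip at (276, 219). The black tab's outer top edge runs from (161, 120) to (167, 175).

```bash
python3 - <<'E'
from h import *
T=np.load("T1.npy"); im=cv2.imread("pics/w1.png"); g=cv2.cvtColor(im,cv2.COLOR_BGR2GRAY)
n,l,s,c=cv2.connectedComponentsWithStats((g<90).astype(np.uint8)); m=(l==l[150,268]).astype(np.uint8)
k=cv2.findContours(m,0,1)[0][0][:,0]; print(s[l[150,268]])
W=np.array([ray("wrist",p,.224,T)[:2] for p in k]); 
for _ in range(4):
    A=np.c_[2*W,np.ones(len(W))]; x=np.linalg.lstsq(A,(W**2).sum(1),rcond=None)[0]; h=x[:2]; r=np.sqrt(x[2]+h@h)
    e=abs(np.linalg.norm(W-h,axis=1)-r); W=W[e<max(.0015,1.5*e.mean())]
print("head",h,r,len(W))
b=ray("wrist",(425,233.6),.2145,T)[:2]; mk=ray("wrist",(275.7,218.7),.206,T)[:2]
for n,p in (("ball",b),("mark",mk)):
    d=p-h; print(n,p,np.linalg.norm(d),np.degrees(np.arctan2(d[1],d[0])))
t1,t2=[ray("wrist",p,.215,T)[:2] for p in ((161,120),(167,175))]
d=t1-t2; print("tab",t1,t2,np.linalg.norm(d),"yaw",np.degrees(np.arctan2(d[1],d[0])),np.linalg.norm((t1+t2)/2-h),(t1+t2)/2)
e1,e2=[ray("wrist",p,.055,T)[:2] for p in ((243,26),(405,26))]; print(e1,e2,np.degrees(np.arctan2(*(e1-e2)[::-1]))-90)
E
```

```text
[ 252   77  140  152 7761]
head [0.5788 0.0419] 0.058727651802163404 378
ball [ 0.5245 -0.0741] 0.1280959008792395 -115.09421636375117
mark [0.5024 0.0707] 0.08167567166166315 159.35738063865614
tab [0.5719 0.1829] [0.5245 0.1742] 0.0482015233641489 yaw 10.353910790360121 0.14001220062303898 [0.5482 0.1785]
[0.6923 0.1746] [ 0.7407 -0.0283] 13.399737463770293
```

arm_command(
  plan=[
    {"dp": [12,-46,0],"spin": 0.013},
    {"dp": [12,-46,0],"spin": 0},
    {"dp": [11,-46,0],"spin": 0},
    {"dp": [11,-46,0],"spin": 0},
    {"dp": [0,0,40],"spin": 0},
  ],
)

```text
clock: 3.05
position: [0.5377, 0.2172, 0.4628]
ee_rot: [0.994, 0.112, 0.004, -0.003]
ft_force: [0.6, -0.1, -0.6]
grip_width: -0.002
grasp_force: 0.0
```

arm_command(
  plan=[
    {"dp": [0,0,45],"spin": 0},
    {"dp": [0,0,45],"spin": 0},
    {"dp": [0,0,0],"spin": 0},
    {"dp": [0,0,0],"spin": 0},
  ],
)

```text
clock: 3.45
position: [0.5394, 0.2096, 0.3698]
ee_rot: [0.994, 0.107, -0.0, 0.0]
ft_force: [1.0, -0.2, 1.1]
grip_width: -0.002
grasp_force: 0.0
```

```bash
python3 - <<'E'
from h import *
T=pose(); im=viewer.camera("wrist"); cv2.imwrite("pics/w2.png",im); np.save("T2.npy",T); print(T, manip.get_obs()["ft_force"])
h=np.array([.5788,.0419]); d=T[:2,3]-h; y=np.radians(12.7); print("xv,yv",d@[np.cos(y),np.sin(y)],d@[-np.sin(y),np.cos(y)])
E
```

```text
[[ 0.9772  0.2123 -0.0001  0.5394]
 [ 0.2123 -0.9772 -0.0004  0.2096]
 [-0.0002  0.0003 -1.      0.3698]
 [ 0.      0.      0.      1.    ]] [0.4737 0.5502 0.7336]
xv,yv -0.0015258627754453251 0.17223951829972564
```

View pics/w2.png

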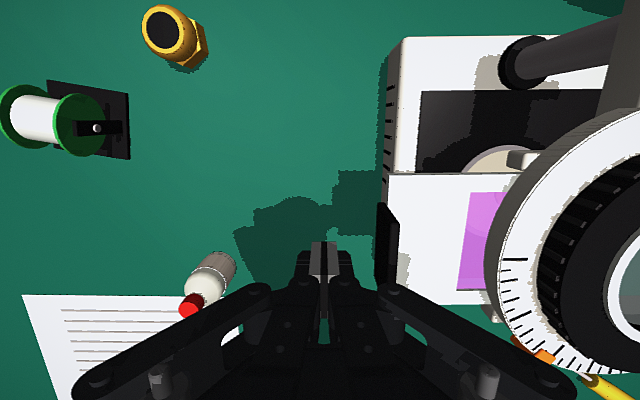

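The tab's outer edge is at column ~377, rows 202–287. The shut fingertip is at (323, 242), level with its middle, so I can push.

arm_command(
  plan=[
    {"dp": [0,8,0],"spin": -0.004},
    {"dp": [0,8,0],"spin": 0},
    {"dp": [0,8,0],"spin": 0},
    {"dp": [0,6,0],"spin": 0},
    {"dp": [0,6,0],"spin": 0},
  ],
)

```text
clock: 4.0
position: [0.547, 0.1749, 0.3692]
ee_rot: [0.994, 0.109, 0.0, -0.0]
ft_force: [-0.2, 2.7, 1.4]
grip_width: -0.001
grasp_force: 1.3
```

arm_command(
  plan=[
    {"dp": [0,6,0],"spin": 0},
    {"dp": [0,6,0],"spin": 0},
    {"dp": [0,4,0],"spin": 0},
    {"dp": [0,4,0],"spin": 0},
  ],
)

```text
clock: 4.4
position: [0.5512, 0.1555, 0.3687]
ee_rot: [0.994, 0.109, 0.0, 0.0]
ft_force: [0.3, 2.4, 2.0]
grip_width: -0.001
grasp_force: 1.2
```

arm_command(
  plan=[
    {"dp": [0,4,0],"spin": 0},
    {"dp": [0,4,0],"spin": 0},
    {"dp": [0,3,0],"spin": 0},
    {"dp": [0,2,0],"spin": 0},
  ],
)

```text
clock: 4.8
position: [0.5541, 0.1427, 0.3687]
ee_rot: [0.994, 0.109, 0.0, 0.0]
ft_force: [0.7, 2.1, 1.2]
grip_width: 0.003
grasp_force: 1.1
```

arm_command(
  plan=[
    {"dp": [0,2,0],"spin": 0},
    {"dp": [0,1,0],"spin": 0},
    {"dp": [0,1,0],"spin": 0},
  ],
)

```text
clock: 5.1
position: [0.5548, 0.1393, 0.3687]
ee_rot: [0.994, 0.109, -0.0, -0.0]
ft_force: [0.5, 5.4, -0.0]
grip_width: 0.002
grasp_force: 2.8
```

arm_command(
  plan=[
    {"dp": [0,1,0],"spin": 0},
    {"dp": [0,1,0],"spin": 0},
  ],
)

```text
clock: 5.3
position: [0.5548, 0.1388, 0.3687]
ee_rot: [0.994, 0.11, -0.0, -0.001]
ft_force: [1.0, 10.7, -1.4]
grip_width: -0.002
grasp_force: 5.1
```

arm_command(
  plan=[
    {"dp": [0,1,0],"spin": 0},
    {"dp": [0,1,0],"spin": 0},
  ],
)

```text
clock: 5.5
position: [0.5549, 0.1383, 0.3688]
ee_rot: [0.994, 0.111, 0.0, -0.002]
ft_force: [-1.1, 16.4, -1.7]
grip_width: 0.002
grasp_force: 7.7
```

arm_command(
  plan=[
    {"dp": [0,-30,0],"spin": 0},
    {"dp": [0,0,-45],"spin": 0},
    {"dp": [0,0,-45],"spin": 0},
    {"dp": [-7,46,0],"spin": 0},
    {"dp": [-7,46,0],"spin": 0},
  ],
)

```text
clock: 6.0
position: [0.5552, 0.0716, 0.46]
ee_rot: [0.994, 0.11, 0.001, 0.0]
ft_force: [0.1, -1.0, -0.8]
grip_width: -0.001
grasp_force: 0.0
```

arm_command(
  plan=[
    {"dp": [-7,46,0],"spin": 0},
    {"dp": [-7,46,0],"spin": 0},
    {"dp": [-7,46,0],"spin": 0},
    {"dp": [0,0,0],"spin": -0.13},
    {"dp": [0,0,0],"spin": -0.13},
  ],
)

```text
clock: 6.5
position: [0.5644, -0.0701, 0.4582]
ee_rot: [0.971, 0.237, -0.001, 0.0]
ft_force: [0.5, 1.6, 0.9]
grip_width: 0.003
grasp_force: 0.0
```

arm_command(
  plan=[
    {"dp": [0,0,0],"spin": -0.13},
    {"dp": [0,0,0],"spin": -0.13},
    {"dp": [0,0,0],"spin": -0.13},
    {"dp": [0,0,0],"spin": -0.13},
    {"dp": [0,0,0],"spin": -0.13},
  ],
)

```text
clock: 7.0
position: [0.5645, -0.0681, 0.4584]
ee_rot: [0.844, 0.537, -0.001, -0.0]
ft_force: [0.0, -0.2, -0.9]
grip_width: -0.003
grasp_force: 0.0
```

```bash
cat >> h.py <<'E'
H=np.array([.5788,.0419])
def lever(T,im,z=.2145):
    o=[]
    for b in blob(im,(0,150,90),(6,255,255)):
        p=ray("wrist",b[1],z,T)[:2]-H; r=np.linalg.norm(p)
        if b[0]>150 and .115<r<.14: o.append((b[:2],r,np.degrees(np.arctan2(p[1],p[0]))))
    return o
def rel(T,yaw):
    a=np.radians(yaw); d=T[:2,3]-H
    return "radial %.4f  ccw %.4f  phi %.2f z %.4f"%(d@[np.cos(a),np.sin(a)],d@[-np.sin(a),np.cos(a)],np.degrees(np.arctan2(T[1,0],T[0,0])),T[2,3])
E
python3 - <<'E'
from h import *
T=pose(); im=viewer.camera("wrist"); cv2.imwrite("pics/w3.png",im); np.save("T3.npy",T)
print(rel(T,-115.1),lever(T,im))
E
```

```text
radial 0.1057  ccw 0.0337  phi 64.89 z 0.4584 [((381, [283.9, 240.7]), np.float64(0.12782891661938922), np.float64(-115.43986719987687))]
```

View pics/w3.png

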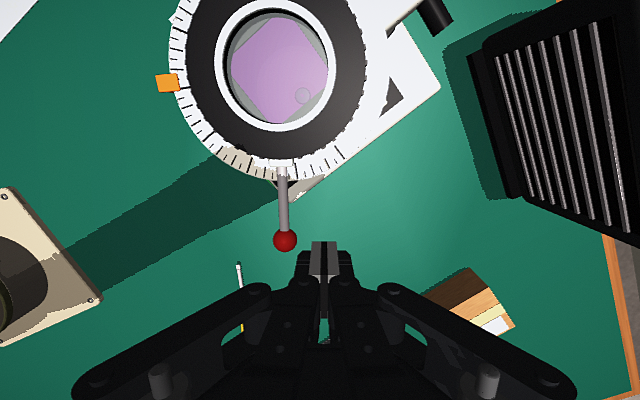

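The violet window now fills the opening, so the slide is in. The ball is at (284, 241) and the lever yaw is about -115.3°. The fingertip is to the lever's right, so I go down beside the rod and push round.

arm_command(
  plan=[
    {"dp": [1,0,38],"spin": 0},
    {"dp": [0,0,38],"spin": 0},
    {"dp": [0,-6,0],"spin": 0},
    {"dp": [0,-6,0],"spin": 0},
  ],
)

```text
clock: 7.45
position: [0.5539, -0.0615, 0.3832]
ee_rot: [0.846, 0.534, -0.0, -0.0]
ft_force: [0.5, -0.1, 0.8]
grip_width: -0.001
grasp_force: 0.0
```

arm_command(
  plan=[
    {"dp": [0,-3,0],"spin": 0},
    {"dp": [0,-3,0],"spin": 0},
    {"dp": [0,-2,0],"spin": 0},
  ],
)

```text
clock: 7.75
position: [0.5473, -0.0579, 0.3843]
ee_rot: [0.845, 0.534, 0.001, 0.001]
ft_force: [2.0, -0.5, 3.0]
grip_width: -0.003
grasp_force: 1.7
```

```bash
python3 - <<'E'
from h import *
T=pose(); im=viewer.camera("wrist"); cv2.imwrite("pics/w4.png",im); np.save("T4.npy",T)
print(rel(T,-115.3),lever(T,im),manip.get_obs()["ft_force"])
E
```

```text
radial 0.1037  ccw 0.0142  phi 64.60 z 0.3843 [] [ 0.8848 -0.3811  3.2785]
```

View pics/w4.png

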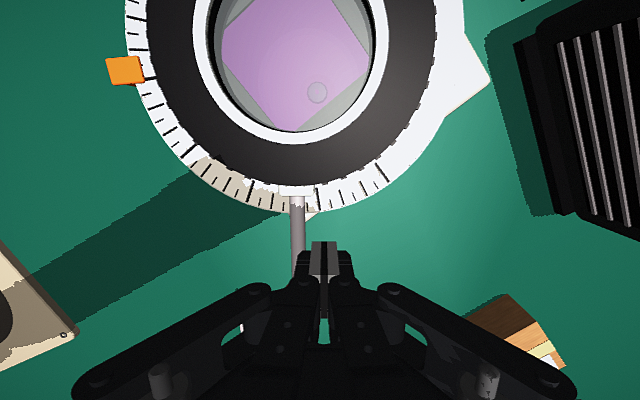

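The tip is touching the rod only with its lower edge (z force 3 N), so I back off, go 7 mm lower, then push.

arm_command(
  plan=[
    {"dp": [-1,8,0],"spin": 0},
    {"dp": [0,0,7],"spin": 0},
    {"dp": [0,-3,0],"spin": 0},
    {"dp": [0,-3,0],"spin": 0},
  ],
)

```text
clock: 8.2
position: [0.5483, -0.06, 0.375]
ee_rot: [0.845, 0.534, -0.0, -0.0]
ft_force: [2.7, -0.9, -1.2]
grip_width: -0.003
grasp_force: 1.2
```

arm_command(
  plan=[
    {"dp": [0.3,-8,0],"spin": 0.06},
    {"dp": [0.3,-8,0],"spin": 0.08},
    {"dp": [0.3,-8,0],"spin": 0.08},
    {"dp": [0.3,-8,0],"spin": 0.08},
  ],
)

```text
clock: 8.6
position: [0.5214, -0.0429, 0.3757]
ee_rot: [0.916, 0.4, -0.0, 0.001]
ft_force: [0.3, -4.1, -0.3]
grip_width: 0.001
grasp_force: 1.7
```

```bash
python3 - <<'E'
from h import *
T=pose(); o=manip.get_obs(); p=np.degrees(np.arctan2(T[1,0],T[0,0]))
print(rel(T,p-180),o["ft_force"],o["clock"])
E
```

```text
radial 0.1012  ccw 0.0155  phi 47.18 z 0.3757 [ 0.3369 -4.0786 -0.3266] 8.6
```

arm_command(
  plan=[
    {"dp": [-2,-9.4,0],"spin": 0.09},
    {"dp": [-2,-9.4,0],"spin": 0.09},
    {"dp": [-1.5,-9.4,0],"spin": 0.09},
    {"dp": [-1,-9.4,0],"spin": 0.09},
    {"dp": [-1,-9.4,0],"spin": 0.09},
  ],
)

```text
clock: 9.1
position: [0.4878, -0.0098, 0.3761]
ee_rot: [0.983, 0.186, 0.001, 0.001]
ft_force: [4.1, -1.7, 0.0]
grip_width: -0.001
grasp_force: 1.6
```

```bash
cat > s.py <<'E'
from h import *
T=pose(); o=manip.get_obs(); p=np.degrees(np.arctan2(T[1,0],T[0,0]))
print(rel(T,p-180),o["ft_force"],o["clock"], "tool force",T[:3,:3].T@o["ft_force"])
E
python3 s.py
```

```text
radial 0.1036  ccw 0.0149  phi 21.40 z 0.3761 [ 4.1217 -1.6897  0.0292] 9.1 tool force [ 3.221   3.0772 -0.0208]
```

arm_command(
  plan=[
    {"dp": [-1,-9.4,0],"spin": 0.09},
    {"dp": [-1,-9.4,0],"spin": 0.09},
    {"dp": [-1,-9.4,0],"spin": 0.09},
    {"dp": [-1,-9.4,0],"spin": 0.09},
    {"dp": [-1,-9.4,0],"spin": 0.09},
  ],
)

```text
clock: 9.6
position: [0.4738, 0.0348, 0.376]
ee_rot: [0.999, -0.038, 0.001, 0.001]
ft_force: [2.4, -3.8, 0.5]
grip_width: 0.001
grasp_force: 1.6
```

```bash
python3 s.py; python3 - <<'E'
from h import *
T=pose(); im=viewer.camera("wrist"); cv2.imwrite("pics/w5.png",im); np.save("T5.npy",T)
for b in blob(im,(8,150,120),(25,255,255))[:3]:
    for z in (.2065,.2): 
        d=ray("wrist",b[1],z,T)[:2]-H; print(b,z,np.linalg.norm(d),np.degrees(np.arctan2(d[1],d[0])))
E
```

```text
radial 0.1042  ccw 0.0151  phi -4.39 z 0.3760 [ 2.3609 -3.7526  0.5265] 9.6 tool force [ 2.642   3.5614 -0.5191]
(659, [252.9, 213.5], [239, 198, 28, 32]) 0.2065 0.08132201331089357 159.63191729720052
(659, [252.9, 213.5], [239, 198, 28, 32]) 0.2 0.08394390991772134 158.9229984439474
(275, [577.9, 276.0], [544, 264, 68, 26]) 0.2065 0.19382115607493866 -130.8366815594937
(275, [577.9, 276.0], [544, 264, 68, 26]) 0.2 0.20155088245780464 -130.61677465515186
(190, [570.4, 288.6], [539, 278, 68, 21]) 0.2065 0.19706305097150748 -133.09330185920777
(190, [570.4, 288.6], [539, 278, 68, 21]) 0.2 0.2049158112018132 -132.89255808727972
```

View pics/w5.png

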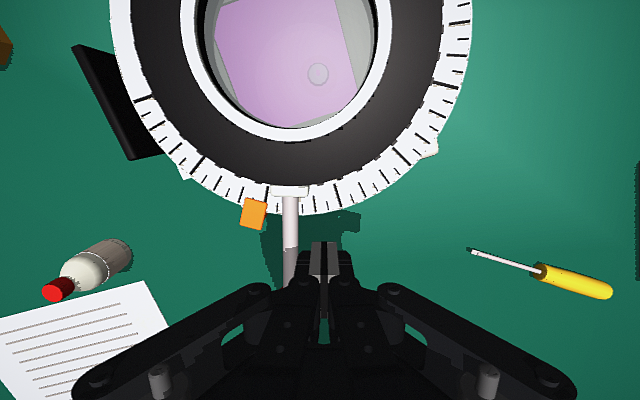

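The lever rod is at columns ~283–299 (rows 195–245), the orange clip at (253, 213). I measure the rod's yaw next to the clip's.

```bash
cat >> h.py <<'E'
def rod(T,im,lo=217,hi=243,c0=291):
    hs=cv2.cvtColor(im,cv2.COLOR_BGR2HSV).astype(int); m=(hs[...,1]<70)&(hs[...,2]>100); o=[]
    for v in range(lo,hi,3):
        a=b=c0
        while m[v,a-1]: a-=1
        while m[v,b+1]: b+=1
        d=ray("wrist",((a+b)/2,v),.2145,T)[:2]-H
        o.append((v,a,b,round(float(np.linalg.norm(d)),4),round(float(np.degrees(np.arctan2(d[1],d[0]))%360),2)))
    return o
E
python3 - <<'E'
from h import *
print(*rod(np.load("T5.npy"),cv2.imread("pics/w5.png")),sep="\n")
E
```

```text
(217, 282, 297, 0.0773, 173.78)
(220, 282, 297, 0.0789, 173.77)
(223, 283, 297, 0.0804, 173.94)
(226, 283, 297, 0.082, 173.94)
(229, 283, 297, 0.0836, 173.93)
(232, 283, 297, 0.0852, 173.92)
(235, 283, 297, 0.0868, 173.92)
(238, 283, 297, 0.0885, 173.91)
(241, 283, 297, 0.0901, 173.91)
```

arm_command(
  plan=[
    {"dp": [-0.8,-6.5,0],"spin": 0.063},
    {"dp": [-0.8,-6.5,0],"spin": 0.063},
    {"dp": [-0.8,-6.5,0],"spin": 0.063},
    {"dp": [0,0,0],"spin": 0},
  ],
)

```text
clock: 10.05
position: [0.474, 0.055, 0.3758]
ee_rot: [0.992, -0.129, 0.0, 0.0]
ft_force: [-0.1, -1.0, 0.4]
grip_width: 0.002
grasp_force: 0.0
```

```bash
python3 s.py; python3 - <<'E'
from h import *
T=pose(); im=viewer.camera("wrist"); cv2.imwrite("pics/w6.png",im); np.save("T6.npy",T)
for b in blob(im,(8,150,120),(25,255,255))[:2]:
    d=ray("wrist",b[1],.2065,T)[:2]-H; print(b,np.linalg.norm(d),np.degrees(np.arctan2(d[1],d[0])))
print(*rod(T,im,223,243),sep="\n")
cv2.imwrite("pics/w6c.png",cv2.resize(im[170:270,220:370],None,fx=5,fy=5,interpolation=2))
E
```

```text
radial 0.1047  ccw 0.0142  phi -14.88 z 0.3758 [-0.0658 -0.9725  0.3855] 10.05 tool force [ 0.1861  0.9569 -0.3853]
(288, [276.4, 217.5], [271, 203, 11, 29]) 0.08190433053167619 157.31170395223089
(231, [612.7, 226.4], [583, 222, 57, 10]) 0.1863636021042743 -132.43110031048312
(223, 282, 297, 0.0812, 162.73)
(226, 282, 297, 0.0828, 162.73)
(229, 282, 297, 0.0844, 162.74)
(232, 282, 297, 0.086, 162.74)
(235, 282, 297, 0.0876, 162.75)
(238, 282, 296, 0.0893, 162.6)
(241, 282, 296, 0.0909, 162.6)
```

View pics/w6c.png

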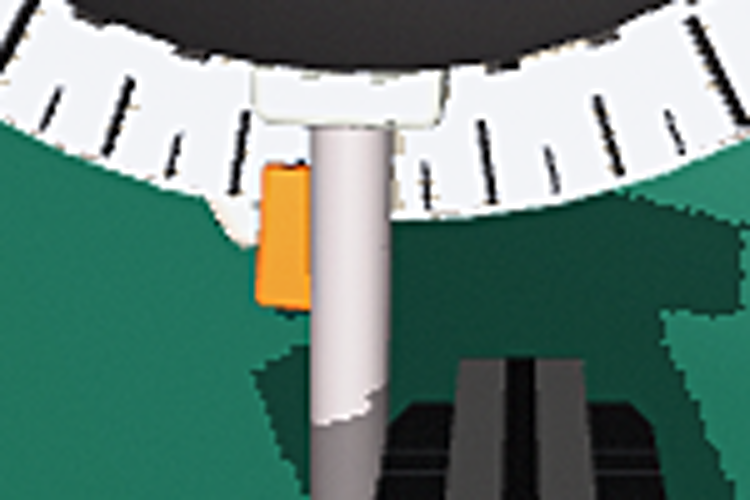

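The clip shows to the left of the rod, from crop column 258 to 310, and the rod spans 312–390. I fix the clip's centre from its left edge (12 mm wide).

```bash
python3 - <<'E'
from h import *
for n in (5,6):
    T=np.load(f"T{n}.npy"); im=cv2.imread(f"pics/w{n}.png")
    m=cv2.inRange(cv2.cvtColor(im,cv2.COLOR_BGR2HSV),(8,150,120),(25,255,255)); m[:,310:]=0;m[:150]=0
    out=[]
    for v in range(200,232,2):
        x=np.flatnonzero(m[v,:])
        if len(x)<3: continue
        r=[]
        for u in (x[0]-.5,x[-1]+.5):
            d=ray("wrist",(u,v),.2065,T)[:2]-H; r+=[np.linalg.norm(d)*1e3,np.degrees(np.arctan2(d[1],d[0]))]
        out.append([v,x[0],x[-1]]+r+[r[1]+np.degrees(np.arcsin(6/r[0])),r[3]-np.degrees(np.arcsin(6/r[2]))])
    print(np.array(out).round(2))
E
```

```text
[[200.   245.   257.    75.63 155.57  73.62 160.43 160.12 155.76]
 [202.   244.   265.    76.83 155.43  73.72 163.67 159.9  159.  ]
 [204.   244.   266.    77.87 155.64  74.68 164.17 160.06 159.56]
 [206.   243.   266.    79.08 155.49  75.74 164.29 159.84 159.74]
 [208.   243.   266.    80.13 155.7   76.82 164.4  159.99 159.92]
 [210.   242.   265.    81.35 155.55  77.99 164.13 159.78 159.72]
 [212.   242.   265.    82.41 155.75  79.07 164.24 159.93 159.89]
 [214.   241.   265.    83.65 155.61  80.16 164.35 159.73 160.06]
 [216.   241.   264.    84.71 155.81  81.35 164.1  159.87 159.87]
 [218.   240.   263.    85.96 155.67  82.55 163.85 159.67 159.68]
 [220.   240.   263.    87.03 155.86  83.65 163.96 159.81 159.85]
 [222.   239.   262.    88.29 155.72  84.86 163.72 159.62 159.66]
 [224.   240.   262.    89.2  156.22  85.97 163.83 160.08 159.82]
 [226.   245.   261.    89.46 157.99  87.19 163.59 161.84 159.65]
 [228.   252.   261.    89.54 160.4   88.31 163.7  164.24 159.8 ]]
[[204.   273.   281.    74.9  155.31  74.26 158.82 159.9  154.18]
 [206.   273.   281.    75.97 155.4   75.33 158.87 159.93 154.3 ]
 [208.   273.   281.    77.04 155.5   76.41 158.92 159.96 154.42]
 [210.   272.   281.    78.2  155.22  77.49 158.97 159.62 154.53]
 [212.   272.   281.    79.29 155.31  78.57 159.02 159.65 154.64]
 [214.   272.   281.    80.37 155.4   79.67 159.07 159.68 154.75]
 [216.   272.   281.    81.47 155.49  80.76 159.12 159.71 154.86]
 [218.   272.   281.    82.56 155.58  81.86 159.17 159.74 154.96]
 [220.   271.   281.    83.75 155.31  82.97 159.21 159.42 155.07]
 [222.   271.   281.    84.86 155.4   84.08 159.26 159.45 155.17]
 [224.   271.   281.    85.97 155.48  85.2  159.3  159.48 155.26]
 [226.   271.   281.    87.09 155.56  86.32 159.34 159.52 155.36]
 [228.   271.   281.    88.21 155.65  87.44 159.39 159.55 155.45]
 [230.   272.   281.    89.25 156.06  88.58 159.43 159.91 155.54]]
```

arm_command(
  plan=[
    {"dp": [-0.3,-2.2,0],"spin": 0.02},
    {"dp": [-0.3,-2.2,0],"spin": 0.02},
    {"dp": [0,0,0],"spin": 0},
  ],
)

```text
clock: 10.4
position: [0.4747, 0.0591, 0.3756]
ee_rot: [0.989, -0.15, -0.0, 0.0]
ft_force: [-0.9, -1.1, 0.0]
grip_width: 0.0
grasp_force: 0.8
```

```bash
cat > m.py <<'E'
from h import *
T=pose(); im=viewer.camera("wrist"); cv2.imwrite("pics/w7.png",im); np.save("T7.npy",T)
r=rod(T,im,236,246); print(r,"mean",np.mean([x[4] for x in r]))
E
python3 s.py; python3 m.py
```

```text
radial 0.1045  ccw 0.0145  phi -17.27 z 0.3756 [-0.919  -1.0919  0.0015] 10.4 tool force [-0.5534  1.3155 -0.001 ]
[(236, 282, 297, 0.088, 160.62), (239, 282, 297, 0.0896, 160.62), (242, 283, 297, 0.0913, 160.78), (245, 283, 297, 0.0929, 160.78)] mean 160.7
```

arm_command(
  plan=[
    {"dp": [-0.1,-1.0,0],"spin": 0.008},
    {"dp": [-0.1,-0.9,0],"spin": 0.008},
    {"dp": [0,0,0],"spin": 0},
  ],
)

```text
clock: 10.75
position: [0.4751, 0.061, 0.3756]
ee_rot: [0.987, -0.158, -0.0, 0.0]
ft_force: [-2.0, -1.8, -1.1]
grip_width: -0.001
grasp_force: 0.9
```

```bash
python3 s.py; python3 m.py
```

```text
radial 0.1044  ccw 0.0142  phi -18.18 z 0.3756 [-2.0089 -1.7528 -1.0987] 10.75 tool force [-1.3614  2.2921  1.0992]
[(236, 282, 297, 0.088, 159.53), (239, 282, 297, 0.0896, 159.53), (242, 283, 297, 0.0912, 159.7), (245, 283, 297, 0.0929, 159.7)] mean 159.615
```

arm_command(
  plan=[
    {"dp": [0,12,0],"spin": 0},
    {"dp": [0,13,0],"spin": 0},
    {"dp": [0,0,-40],"spin": 0},
    {"dp": [0,0,-45],"spin": 0},
    {"dp": [0,0,0],"spin": 0},
  ],
)

```text
clock: 11.3
position: [0.4683, 0.038, 0.4663]
ee_rot: [0.987, -0.158, 0.004, -0.001]
ft_force: [0.4, 1.0, -0.8]
grip_width: -0.001
grasp_force: 0.0
```

```bash
python3 - <<'E'
from h import *
T=pose(); im=viewer.camera("wrist"); np.save("T8.npy",T); cv2.imwrite("pics/w8.png",im)
print(rel(T,159.7),lever(T,im))
m=[b for b in blob(im,(8,150,120),(25,255,255))[:4]]; print(m)
x,y=map(int,lever(T,im)[0][0][1]) if lever(T,im) else (300,200)
a=im[max(0,y-120):y+30,max(0,x-110):x+90]; cv2.imwrite("pics/w8c.png",cv2.resize(a,None,fx=4,fy=4,interpolation=2)); print(x,y)
E
```

```text
radial 0.1023  ccw 0.0420  phi -18.14 z 0.4663 [((360, [274.2, 239.4]), np.float64(0.12782437901849966), np.float64(159.43052945809592))]
[(623, [17.7, 376.3], [0, 346, 43, 54]), (470, [39.3, 121.3], [20, 107, 34, 33]), (200, [558.4, 195.2], [526, 192, 65, 8]), (164, [554.9, 207.5], [524, 203, 65, 8])]
274 239
```

View pics/w8c.png

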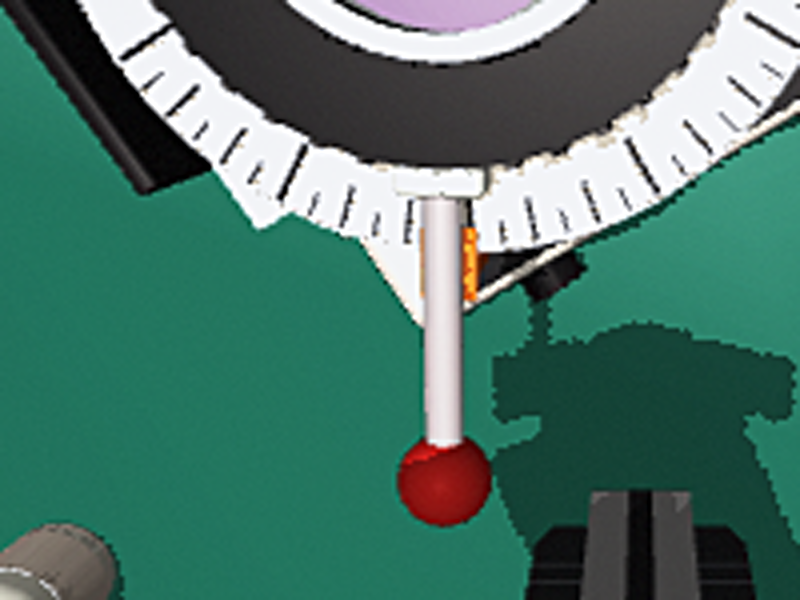

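```bash
python3 - <<'E'
from h import *
T=np.load("T8.npy"); 
def y(u,v,z): d=ray("wrist",(u,v),z,T)[:2]-H; return round(np.linalg.norm(d)*1e3,1),np.degrees(np.arctan2(d[1],d[0]))
for v in (180,186,191):
    print(y(269.2,v,.2065),y(283.3,v,.2065),"rod",y(275,v,.2145))
print(rod(T,cv2.imread("pics/w8.png"),202,226,275))
E
```

```text
(np.float64(78.4), np.float64(155.68540401840136)) (np.float64(78.0), np.float64(164.2542017246805)) rod (np.float64(76.3), np.float64(160.213995230985))
(np.float64(83.4), np.float64(155.86905926678372)) (np.float64(83.0), np.float64(163.9633646693637)) rod (np.float64(81.2), np.float64(160.1421548557559))
(np.float64(87.7), np.float64(156.00730063536375)) (np.float64(87.3), np.float64(163.74449999754697)) rod (np.float64(85.3), np.float64(160.08803309089322))
[(202, 270, 278, 0.0946, 159.49), (205, 270, 278, 0.0972, 159.48), (208, 270, 278, 0.0998, 159.46), (211, 270, 278, 0.1024, 159.45), (214, 270, 278, 0.105, 159.44), (217, 270, 278, 0.1076, 159.43), (220, 270, 278, 0.1103, 159.42), (223, 270, 278, 0.1129, 159.4)]
```

Slide in, and the rod is within about 0.4° of the clip centre in two views. I move further clear and hand in.

arm_command(
  plan=[
    {"dp": [0,20,-40],"spin": 0},
    {"dp": [0,30,-30],"spin": 0},
    {"dp": [0,40,0],"spin": 0},
    {"dp": [0,40,0],"spin": 0},
    {"dp": [0,0,0],"spin": 0},
  ],
)

```text
clock: 11.85
position: [0.4255, -0.0913, 0.5298]
ee_rot: [0.987, -0.162, -0.0, 0.0]
ft_force: [0.3, 0.6, 0.2]
grip_width: -0.002
grasp_force: 0.0
```

```bash
python3 -c "
from h import *
print(manip.get_obs()['position'], manip.hand_in())"
```

```text
the job is handed in; nothing more can be done
[ 0.4255 -0.0913  0.5298] None
```

The slide was pushed in first, until it stopped firmly; the lever rod was then set within about 0.5 mm of the marker clip's centre as measured in the wrist camera, the arm moved clear, and the job was handed in at about 12 s (no verdict was returned).

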